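# Clamp a specimen slide under the sprung arm of an inspection stage

### The arm

A 6-joint arm with a two-finger parallel gripper is mounted at the origin on a cart in front of the work surface, level with it; the furniture and walls round the work are solid. World frame = base frame: x ahead of the robot, y to its left, z up, the work surface at z = 0. Lengths are in m, angles in rad, forces in N, time in s.
With the tool pointing down it reaches from about 0.375 to 0.975 m from the base axis. Payload 3.8 kg.
Tool frame: the origin (TCP) lies midway between the tips of the shut fingers; the grasp point (between the pads) lies 19 mm behind it; z points along the fingers, y is the direction in which the jaws open and shut (so a half turn about z gives the same grasp; the last joint's range is limited). The gripper opens to 85 mm and grips with 20 to 120 N. Pads are 22 mm wide; open, the fingers measure 114 mm over their backs; the gripper's body (76 mm by 85 mm) begins 54 mm behind the grasp point. The pads swing forward as they close: fully open they stand 13 mm farther back than shut.
Start: joints at [-0.037, 0.264, 1.604, -0, 1.274, -0.037], TCP at [0.675, -0, 0.231] pointing down, gripper open.
Joint ranges: [-2.63, 2.63], [-0.94, 2.18], [0.31, 2.57], [-1.31, 4.45], [0, 2.66], [-2.55, 2.55]. Speed limits (rad/s): [2.57, 2.57, 3.14, 3.14, 3.14, 3.14].

### API

Orientations are given as a rotation vector (axis times angle).
In Python, from workcell import bot gives the robot as it stands. The module is installed in compiled form; this text tells all that it offers.
- The arm moves only by the tool move_arm, never from a script. Its argument "steps" is a list of rows, each a list of 5 numbers: the shift along the tool's x, y, z in mm, then the turn about the tool's z in degrees, then the opening in per cent of the stroke, from 0 (shut) to 100 (fully open). In form: [[tx, ty, tz, turn, claw], ...]. A call has 1 to 20 rows; each row is the pose to reach, as a shift and turn from the pose commanded when the call began, along the tool's axes at that moment; what a row does not reach only later rows make up. A row lasts 1/10 s, in which the tool goes at most 50 mm and 8.59 degrees, less where a joint would pass 70% of its speed; a pose out of reach is approached as far as the arm can. A call with a gripper value outside its range is refused whole. The fingers move at their own pace and stop on an object; "newtons" is the grip in N (left out, the last holds). Time passes only in rows, so rows that repeat a pose let the fingers close. It gives the time, the measured TCP pose, the force and the opening at its end, in the units of the state.
- bot.read_state(): the state, without advancing time (a new reading comes with each control period).
- bot.read_camera(name): name is "scene" or "side" or "wrist"; returns a dict with "pixels" (480x640x3 uint8, red, green, blue), "depth" (480x640 float32, m along the optical axis (not along the pixel's ray), 0 where there is no reading), "fovy" (degrees; the focal length in pixels is half the picture's height over the tangent of half this angle, whatever the lens; pixels are square), "cx", "cy" (the principal point, pixels), "xyz" and "attitude" of the camera in the world. Camera axes: x right, y up, looking along -z (the intrinsics and any distortion apply to the point x, -y, -z); pixel columns grow to the right and rows downward; lengths in m; the calibration is good to about 2 mm. A picture is of the moment at which its call begins.
- bot.finish_job(): hands the job in, once; it reports no verdict.
The state is a dict: "time": time; "q": joint angles; "joint_vel": joint speeds; "joint_torque": joint torques, N m; "tool_pos": TCP position; "tcp_rot": TCP orientation; "wrist_force": force on the tool from outside, world axes, zero at the start; "torque": the same for the moment, N m; "width": opening from 0.0 (shut) to 1.0 (fully open).
Only numpy, scipy, OpenCV 4.12 (cv2) and the standard library are available. Lean on these libraries where they do the work, as an engineer would, in place of code of your own. Each camera call takes 0.05 s, during which the arm holds its last target.

### The job

Draw the stage's sprung curved arm back until it stays parked open. Then take the slide with the round puck from the sloping rack and lay it flat on the stage, puck up, home against both fixed edges with its long side along the long edge; only then flip the arm so that it springs back against the slide and holds it there. Leave the slide with the square block in the rack and do not disturb the bottles and the cup.

Things in the scene. Friction and masses are not known exactly. Their poses are not given: they have to be found in the camera images.
- stage: Fixed inspection stage: grey metal plate 140 (x) x 190 (y) mm, flat top 14 mm above the worktop. Origin: centre of its underside; z up, yaw varies. Two dark fixed edges, 6 mm higher than the plate top, form an L: the long one along y, inner face at x = +50 mm; the short one along x, inner face at y = +80 mm. A sprung curved arm is pivoted on the plate.
- seat (a point): Point on the plate top (14 mm above the worktop), at stage x = +25, y = +42 mm: where the centre of the slide's underside lies when the slide is home against both fixed edges. Axes parallel to the stage's.
- clip (a joint): Angle of the stage's curved steel arm (bar 7 mm wide, 92 mm long, 2 to 10 mm above the plate), 0 to 1.0 rad, growing anticlockwise from above (drawing back). Starts shut at 0. Over-centre spring: below 0.65 it springs shut in about 1 s, above 0.65 it springs to 1.0 and stays. Rests at about 0.17 on a slide that is home, pressing with about 4 N. Moving the stud takes 2 to 5 N.
- clip_pivot (a point): The arm's pivot axis, at plate top height; stage x = +63.4, y = -25.6 mm. Axes parallel to the stage's.
- stud (a point): Upright round dark stud near the arm's free end, 90 mm from the pivot, its handle to pinch or push: 12 mm diameter, from 24 to 50 mm above the worktop (a 15 mm collar up to 27 mm). The point: on its axis, 37 mm above the worktop. With the arm shut it stands near stage x = -9, y = +28 mm.
- rack: Fixed grey sloping drying rack, 204 mm wide (y), 76 mm deep, 48 mm high. Origin: centre of its underside; z up, yaw varies. Its surface slopes at 24 degrees, lower towards -x; two places side by side at y = +50 and -50 mm, with a 6 mm high ledge at the lower side and 5 mm high ribs beside each place.
- slide_round: The slide to clamp: loose white plate 50 (x) x 76 (y) x 5 mm with a round black puck, 30 mm diameter, 26 mm high, in its middle. About 90 g. Origin: centre of the underside; z normal to the plate, through the puck; x up the slope at the start, y along the long side. May be clamped either way round.
- slide_square: The other slide, to be left in the rack: same plate, with a square black block 28 x 28 x 26 mm. Origin and axes as for slide_round. Which of the two places each slide has, varies.
- media_bottle: Glass bottle with screw cap, 66 mm diameter, 113 mm high. A bystander; leave it standing. Origin: centre of its underside, z up.
- red_bottle: White reagent bottle with red cap, 56 mm diameter, 115 mm high. A bystander; leave it standing. Origin: centre of its underside, z up.
- blue_bottle: White reagent bottle with blue cap, 51 mm diameter, 96 mm high. A bystander; leave it standing. Origin: centre of its underside, z up.
- tube_cup: White cup with upright sample tubes, 70 mm diameter, 172 mm high. A bystander; leave it standing. Origin: centre of its underside, z up.

How it is judged:
By the outcome, as a careful person would: the job done as asked, in the order asked, and still so for the second after the job is handed in, with the robot touching nothing.
It also fails if it takes over 72 s, if anything falls off the work surface, if the arm or the gripper's body presses on something with over 40 N, if the wrist force passes 120 N, or if a joint passes its speed limit or range.

## Working session

There is one attempt and no reset: what is moved stays moved. The work goes in short steps, Python scripts to look and compute and a tool call to move; the robot and the scene stay as the last step left them, time stands still between calls to the robot, and variables do not carry over. Pictures are saved under pics/ and viewed, and the job is handed in when it is done.

Besides the shell and the picture viewer there is one more tool, called after "Request:" by a JSON object that holds its "api" and its "payload". move_arm: Moves the arm, as the interface text tells. Its arguments: {"type":"object","properties":{"steps":{"type":"array","items":{"type":"array","items":{"type":"number"}}},"newtons":{"type":"number"}},"required":["steps"]}

```bash
mkdir -p pics
cat > h.py <<'E'
import numpy as np,cv2
from scipy.spatial.transform import Rotation as R
from workcell import bot
def cam(n,save=None):
    c=bot.read_camera(n)
    if save: cv2.imwrite('pics/'+save+'.png',c['pixels'][:,:,::-1])
    np.savez('/tmp/'+(save or n)+'.npz',**{k:c[k] for k in c})
    return c
def rot(c):
    a=np.array(c['attitude'],float)
    if a.shape==(3,3): return a
    if a.size==3: return R.from_rotvec(a).as_matrix()
    return None
def f(c): return 240/np.tan(np.radians(float(c['fovy']))/2)
def ray(c,u,v):
    d=np.array([(u-c['cx'])/f(c),-(v-c['cy'])/f(c),-1.0]); return rot(c)@d
def atz(c,u,v,z):
    r=ray(c,u,v);p=np.array(c['xyz']);return p+r*(z-p[2])/r[2]
def dep(c,u,v): return np.array(c['xyz'])+ray(c,u,v)*c['depth'][int(round(v)),int(round(u))]
def proj(c,P):
    q=rot(c).T@(np.array(P)-np.array(c['xyz']));q=q/-q[2];return np.array([c['cx']+f(c)*q[0],c['cy']-f(c)*q[1]])
E
python3 - <<'E'
from h import *
for n in ['scene','side','wrist']:
    c=cam(n,n+'0');print(n,{k:c[k] for k in c if k not in('pixels','depth')})
print(bot.read_state())
E
```

```text
scene {'fovy': 54.62697597878926, 'cx': 313.5232245178594, 'cy': 241.0453301324674, 'xyz': array([ 0.02539493, -0.46382325,  0.74635555]), 'attitude': array([ 0.78631005, -0.40110421, -0.85993225])}
side {'fovy': 54.40117093780557, 'cx': 323.84519186092524, 'cy': 237.8935968365483, 'xyz': array([ 0.60482143, -0.88356574,  0.72225519]), 'attitude': array([ 0.92515084, -0.00612363, -0.03862825])}
wrist {'fovy': 58.423411216951585, 'cx': 317.17173384946204, 'cy': 240.57261055402128, 'xyz': array([0.67460925, 0.08285024, 0.37254843]), 'attitude': array([-0.3220214 ,  0.00089623,  0.00109018])}
{'time': 0.15, 'q': array([-3.69197215e-02,  2.64610920e-01,  1.60507110e+00,  2.04824503e-06,
        1.27370392e+00, -3.68985404e-02]), 'joint_vel': array([ 1.49289701e-03, -4.77874923e-04, -5.16697760e-03, -8.70173651e-05,
       -6.87607296e-04,  9.32409016e-05]), 'joint_torque': array([-4.44535381e-04, -5.15905774e+01, -3.67958951e+01, -2.06692371e-04,
        8.09489022e-03,  2.50629785e-05]), 'tool_pos': array([6.74426988e-01, 6.68522017e-06, 2.30221428e-01]), 'tcp_rot': array([-2.22053518e+00, -2.22048681e+00,  1.91393313e-03]), 'wrist_force': array([ 0.21561737, -0.77642422, -0.38104681]), 'torque': array([ 0.00989702,  0.01724352, -0.03343098]), 'width': 1.0026650745447643}
```

View pics/scene0.png

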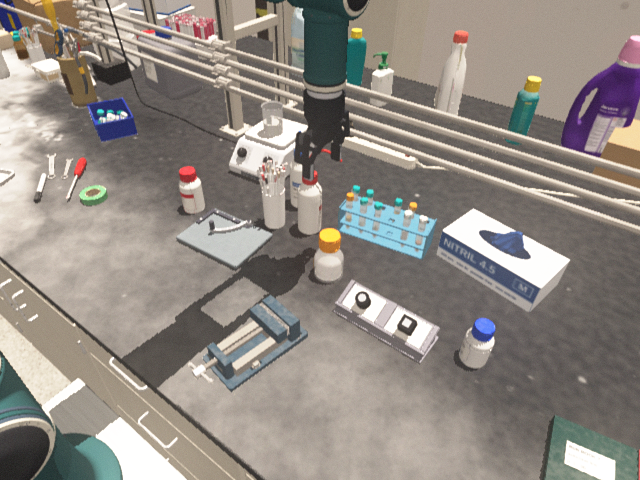

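View pics/side0.png

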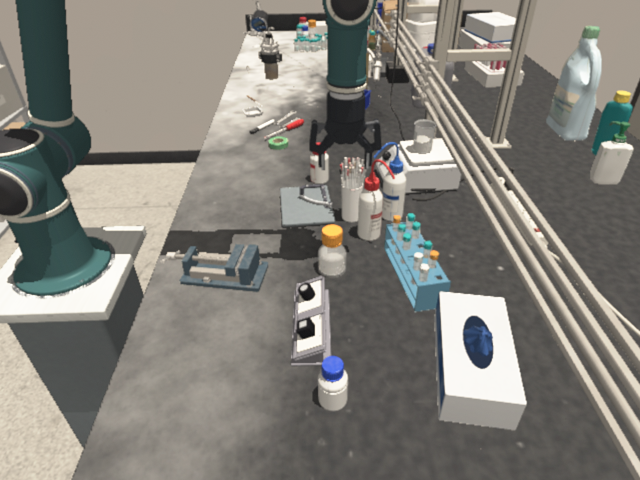

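View pics/wrist0.png

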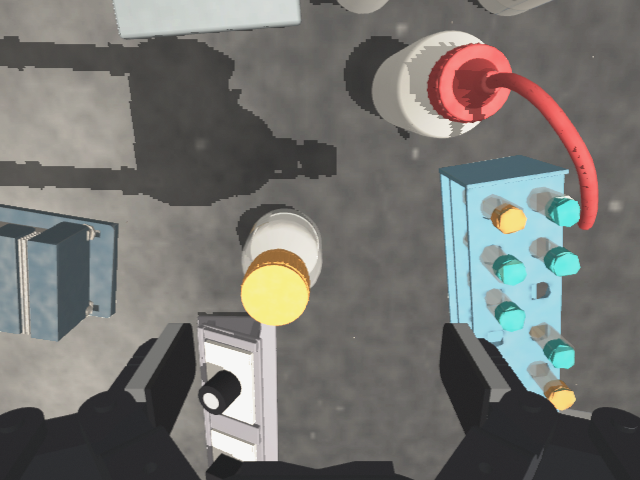

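The scene view shows the stage at about (225,237) with its L edges and arm, the rack at (385,320) with the round puck at (363,300) and the square block at (406,325). The cup, at (273,205), stands next to the stage. Next I'll zoom in.

Run:
```python
from h import *
def L(n): 
    d=np.load('/tmp/'+n+'.npz');return {k:d[k] for k in d}
s=L('scene0');d=L('side0')
def crop(c,x,y,w,h,k,name): cv2.imwrite('pics/'+name,cv2.resize(c['pixels'][y:y+h,x:x+w,::-1],None,fx=k,fy=k,interpolation=cv2.INTER_CUBIC))
crop(s,160,150,180,130,4,'s0a.png');crop(s,320,270,130,100,6,'s0b.png');crop(d,260,140,160,130,5,'d0a.png');crop(d,270,260,90,110,5,'d0b.png')
for n,u,v in [('stage',215,240),('stage',240,250),('puck',363,296),('sq',406,322)]: print(n,dep(s,u,v))
```

```text
stage [0.55863306 0.22849663 0.01203183]
stage [0.56961817 0.15634567 0.01179687]
puck [ 0.58437839 -0.17141984  0.06027476]
sq [ 0.5799286  -0.2702088   0.05843235]
```

View pics/s0a.png

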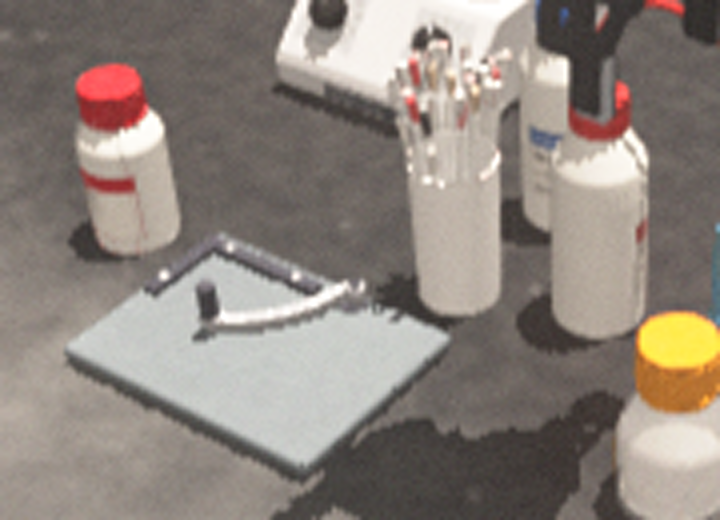

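View pics/s0b.png

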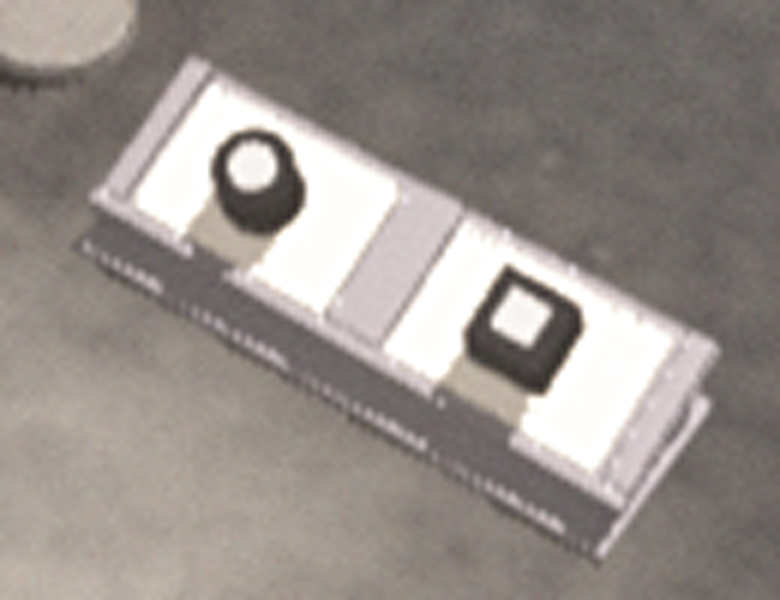

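View pics/d0a.png

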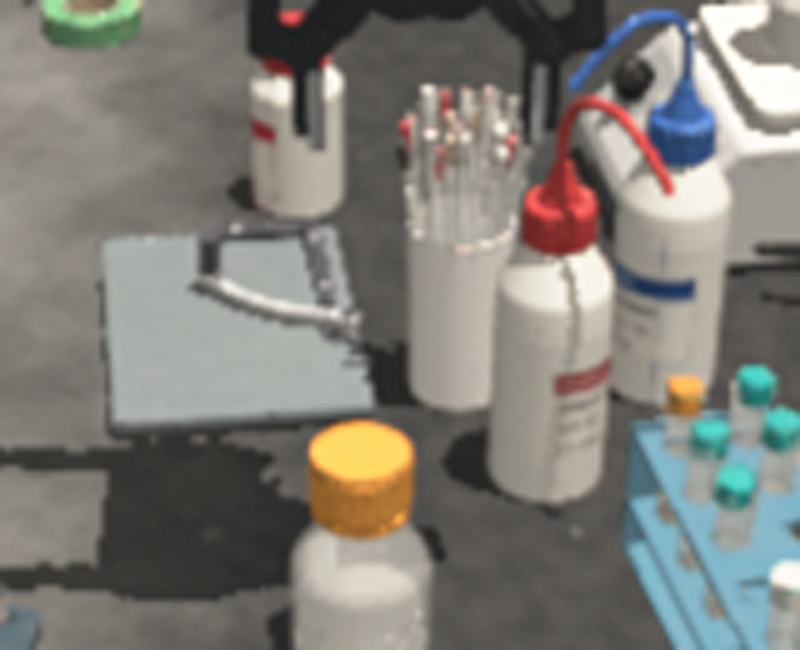

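The stage crop shows the L corner at its far side, the stud near crop (207,298) and the arm running to its pivot on the right. In the rack, the puck slide has the left place. Next I'll look at the stage with the wrist camera.

Request:
{"api": "move_arm", "payload": {"steps": [[50,-20,-30,0,100],[100,-40,-60,0,100],[150,-60,-70,0,100],[200,-80,-70,0,100],[230,-80,-70,0,100],[230,-80,-70,0,100],[230,-80,-70,0,100]]}}

```text
time: 0.85
tool_pos: [0.5943, 0.2318, 0.301]
tcp_rot: [-2.217, -2.225, 0.001]
wrist_force: [-1.0, 0.4, -0.4]
width: 0.998
```

Run:
```python
from h import *
c=cam('wrist','w1');print(c['xyz'],c['attitude'],bot.read_state()['tool_pos'],bot.read_state()['joint_vel'])
```

```text
[0.59401406 0.31466102 0.44346521] [-0.32234806 -0.00136501  0.00428167] [0.59468817 0.23020248 0.3007643 ] [-0.03872196  0.00164891  0.00380952 -0.00550106  0.00102016 -0.0032931 ]
```

View pics/w1.png

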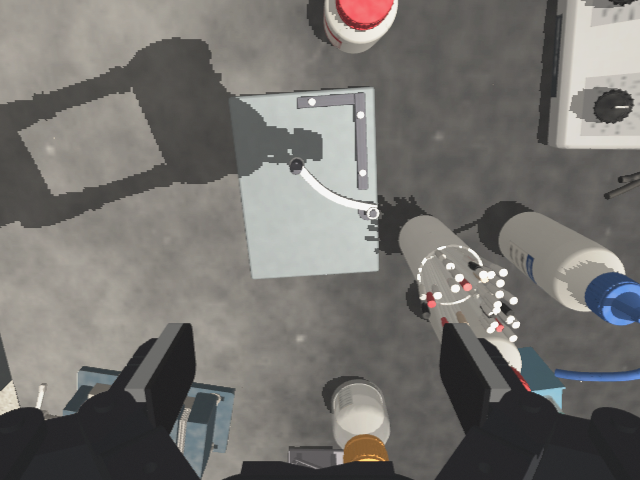

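This view shows the whole stage: plate corners near (232,95), (374,87), (379,270) and (253,278), the stud at (296,165), the pivot at (373,213), the short edge at y≈101 and the long edge at x≈360.

Run:
```python
from h import *
d=np.load('/tmp/w1.npz');c={k:d[k] for k in d}
i=c['pixels'][70:300,215:395,::-1];cv2.imwrite('pics/w1a.png',cv2.resize(i,None,fx=3,fy=3,interpolation=cv2.INTER_NEAREST)[:600])
for n,u,v,z in [('A',232,95,.014),('B',374,87,.014),('C',379,270,.014),('D',253,278,.014),('stud',296,162,.05),('piv',373,213,.024)]:
    print(n,atz(c,u,v,z),dep(c,u,v))
# plate mask via depth: points with z in .008-.018
H,W=c['depth'].shape;uu,vv=np.meshgrid(np.arange(W),np.arange(H))
D=np.stack([(uu-c['cx'])/f(c),-(vv-c['cy'])/f(c),-np.ones_like(uu)],-1)@rot(c).T
P=np.array(c['xyz'])+D*c['depth'][...,None]
np.save('/tmp/P1.npy',P)
for z0 in [(.008,.03)]:
    m=(P[...,2]>z0[0])&(P[...,2]<z0[1])&(P[...,0]>.45)&(P[...,0]<.7)&(P[...,1]>.1)&(P[...,1]<.4)
    pts=P[m][:,:2].astype(np.float32); print(len(pts),cv2.minAreaRect(pts*1000)); print(np.median(P[m][:,2]))
```

```text
A [0.51359294 0.31629302 0.014     ] [ 0.51065434  0.31635265 -0.00169272]
B [0.64780862 0.32402713 0.014     ] [ 6.49581522e-01  3.24335808e-01 -1.53800027e-04]
C [0.66183674 0.13800454 0.014     ] [ 6.64083223e-01  1.32153179e-01 -2.25101610e-04]
D [0.52540374 0.12805942 0.014     ] [0.52533378 0.12786915 0.01356209]
stud [0.57523834 0.25861071 0.05      ] [0.5752621  0.25868165 0.05049801]
piv [0.65109811 0.20412416 0.024     ] [0.65065685 0.2049786  0.02724243]
25442 ((603.6398315429688, 254.89308166503906), (182.11875915527344, 245.0948486328125), 4.753674030303955)
0.01389410360550325
```

View pics/w1a.png

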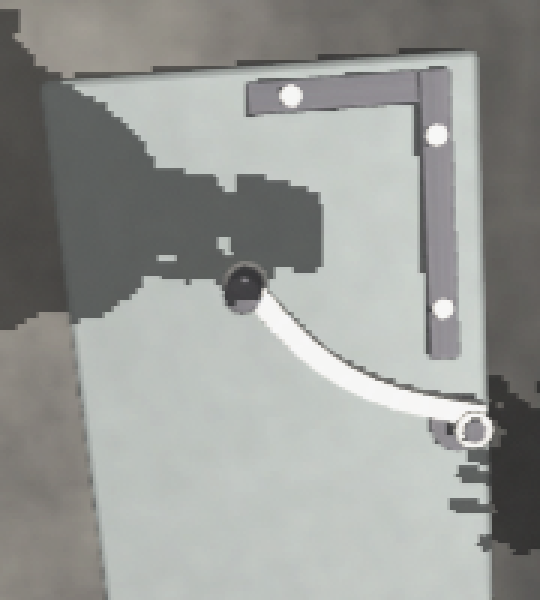

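```bash
cat >> h.py <<'E'
from scipy.optimize import least_squares
def fitpose(c,obs,x0):
    # obs: list (local xyz, (u,v)); planar pose; 
    def w(p,l):
        s,k=np.sin(p[2]),np.cos(p[2]);return np.array([p[0]+k*l[0]-s*l[1],p[1]+s*l[0]+k*l[1],l[2]])
    r=lambda p:np.concatenate([proj(c,w(p,np.array(l)))-np.array(o) for l,o in obs])
    s=least_squares(r,x0,loss='soft_l1');return s.x,r(s.x).reshape(-1,2)
def st2w(p,x,y):
    s,k=np.sin(p[2]),np.cos(p[2]);return np.array([p[0]+k*x-s*y,p[1]+s*x+k*y])
E
python3 - <<'E'
from h import *
d=np.load('/tmp/w1.npz');c={k:d[k] for k in d}
obs=[((-.07,.095,.014),(230.7,96.5)),((.07,.095,.014),(374,87.3)),((.07,-.095,.014),(379.5,270)),((-.07,-.095,.014),(252.5,279)),((.05,.08,.02),(353.8,104.3)),((.0634,-.0256,.027),(373,213))]
p,r=fitpose(c,obs,[.585,.225,.05]);print(p,np.degrees(p[2]));print(r.round(1))
print('stud',st2w(p,-.009,.028),'seat',st2w(p,.025,.042),'pivot',st2w(p,.0634,-.0256))
for l in [(.07,.095,.014),(.07,-.095,.014)]:print(atz(c,*[o for a,o in obs if a==l][0],.014))
# stud location in stage frame
s=np.array([.5752,.2586])-p[:2];k=np.cos(p[2]);q=np.sin(p[2]);print('stud local',k*s[0]+q*s[1],-q*s[0]+k*s[1])
E
```

```text
[0.58577974 0.22541969 0.07622747] 4.367512454912656
[[-3.7  0.1]
 [ 0.6 -1.9]
 [ 0.3  1.7]
 [-1.4  1.3]
 [ 0.8 -0.6]
 [ 0.2  0.2]]
stud [0.57467357 0.252653  ] seat [0.60750869 0.26920157] pivot [0.65094517 0.20472217]
[0.64782097 0.32376088 0.014     ]
[0.66237666 0.13800678 0.014     ]
stud local -0.00802221564452283 0.033889644348273816
```

Request:
{"api": "move_arm", "payload": {"steps": [[0,0,0,-8.5,60],[0,0,0,-17,60],[0,0,0,-25.5,60],[0,0,0,-34,60],[0,20,0,-42.5,60],[0,-20,0,-51,60],[0,-40,0,-59.5,60],[0,-50,0,-68,60],[0,-50,0,-76.5,60],[0,-50,0,-85,60],[0,-50,0,-93.5,60],[0,-50,0,-94.4,60],[0,-50,0,-94.4,60],[0,-50,0,-94.4,60]]}}

```text
time: 2.3
tool_pos: [0.5453, 0.2291, 0.3011]
tcp_rot: [0.115, -3.139, 0.0]
wrist_force: [-0.5, -0.2, -0.1]
width: 0.598
```

Run:
```python
from h import *
c=cam('wrist','w2');s=bot.read_state();print(s['tool_pos'],s['q'],s['width']);print(R.from_rotvec(s['tcp_rot']).as_matrix().round(3))
i=c['pixels'];cv2.imwrite('pics/w2a.png',cv2.resize(i[100:350,180:500,::-1],None,fx=2.4,fy=2.4,interpolation=cv2.INTER_CUBIC))
```

```text
[0.54522279 0.22933144 0.30110288] [ 3.56136091e-01  7.11724057e-02  1.69933950e+00 -1.57693800e-04
  1.37139478e+00 -1.28864578e+00] 0.5987939263935901
[[-0.997 -0.074 -0.   ]
 [-0.074  0.997 -0.   ]
 [ 0.    -0.    -1.   ]]
```

View pics/w2.png

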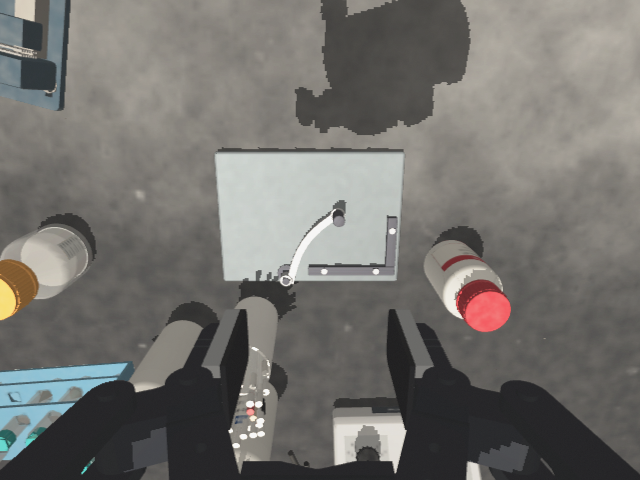

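Run:
```python
from h import *
d=np.load('/tmp/w2.npz');c={k:d[k] for k in d}
cv2.imwrite('pics/w2b.png',cv2.resize(c['pixels'][140:295,205:415,::-1],None,fx=3.8,fy=3.8,interpolation=cv2.INTER_NEAREST))
```

```text
(no output)
```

View pics/w2b.png

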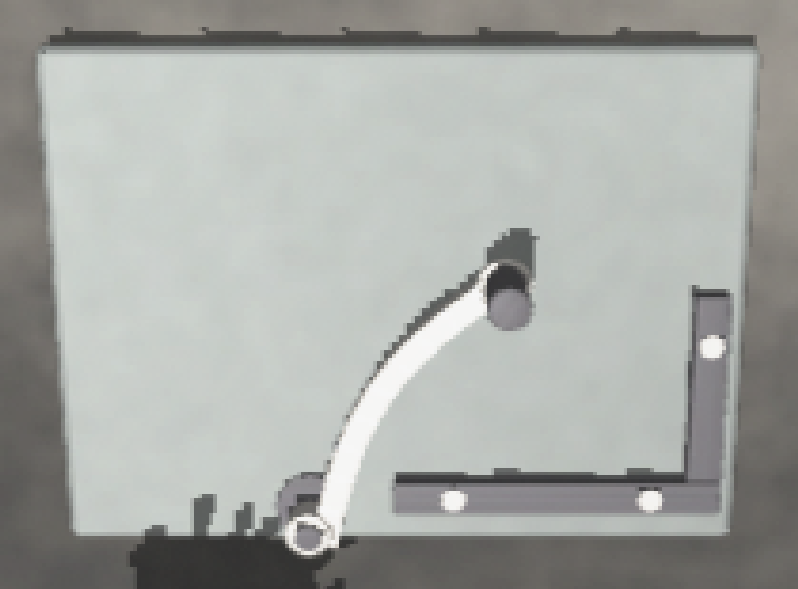

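Run:
```python
from h import *
d=np.load('/tmp/w2.npz');c={k:d[k] for k in d}
obs=[((-.07,-.095,.014),(215,153.7)),((-.07,.095,.014),(404.5,153.7)),((.07,.095,.014),(396.6,280.3)),((.07,-.095,.014),(225,280.3)),((.05,.08,.02),(386,266.8)),((.0634,-.0256,.027),(285.8,281))]
p,r=fitpose(c,obs,[.585,.225,.05]);print(p,np.degrees(p[2]));print(r.round(1))
print('stud',st2w(p,-.009,.028),'seat',st2w(p,.025,.042),'pivot',st2w(p,.0634,-.0256))
S=atz(c,338.9,221.8,.05);print('stud',S,dep(c,339,222))
s=S[:2]-p[:2];k=np.cos(p[2]);q=np.sin(p[2]);print('stud local',k*s[0]+q*s[1],-q*s[0]+k*s[1])
for l,o in obs:print(l,atz(c,*o,l[2]))
# bystanders
d=np.load('/tmp/scene0.npz');c={k:d[k] for k in d}
for n,u,v in [('cup',273,188),('redb',187,172),('med',329,236),('blue',484,325),('redwash',310,178)]:print(n,dep(c,u,v))
```

```text
[0.5858057  0.22625419 0.07559176] 4.331088866895205
[[-1.5 -1.6]
 [ 1.5 -1.9]
 [ 1.1  1.7]
 [-1.5  1.9]
 [-0.3  0.2]
 [ 0.4  0.4]]
stud [0.57471685 0.25349455] seat [0.60756248 0.27002224] pivot [0.65095796 0.20551525]
stud [0.57510699 0.25349891 0.05      ] [0.57511393 0.25356388 0.05064861]
stud local -0.008610648214286564 0.027974887827922505
(-0.07, -0.095, 0.014) [0.52464865 0.12772438 0.014     ]
(-0.07, 0.095, 0.014) [0.51078633 0.31450837 0.014     ]
(0.07, 0.095, 0.014) [0.64657039 0.32477644 0.014     ]
(0.07, -0.095, 0.014) [0.66040849 0.13839997 0.014     ]
(0.05, 0.08, 0.02) [0.62935805 0.31007748 0.02      ]
(0.0634, -0.0256, 0.027) [0.65051537 0.20508655 0.027     ]
cup [0.6981828  0.15894181 0.1164468 ]
redb [0.62231678 0.37524938 0.11391499]
med [ 0.64220528 -0.04491659  0.11133136]
blue [ 0.63009646 -0.39358459  0.09394352]
redwash [ 0.62619649 -0.00596312  0.24879855]
```

Both views agree: the stage is at (0.586, 0.226) with yaw 4.33°, and the stud's measured local position matches the text. I'll lower the open jaws astride the stud.

Request:
{"api": "move_arm", "payload": {"steps": [[-31.6,21.8,40,0,50],[-31.6,21.8,90,0,50],[-31.6,21.8,140,0,50],[-31.6,21.8,190,0,45],[-31.6,21.8,225,0,45],[-31.6,21.8,250,0,45],[-31.6,21.8,265,0,45],[-31.6,21.8,265,0,45],[-31.6,21.8,265,0,45]]}}

```text
time: 3.25
tool_pos: [0.5758, 0.2545, 0.0374]
tcp_rot: [-0.12, 3.138, 0.001]
wrist_force: [-0.7, 0.5, 0.4]
width: 0.455
```

Run:
```python
from h import *
c=cam('wrist','w3');cam('side','d3');s=bot.read_state();print(s['tool_pos'],s['width'])
```

```text
[0.57676434 0.2549094  0.03870567] 0.4510727516927269
```

View pics/w3.png

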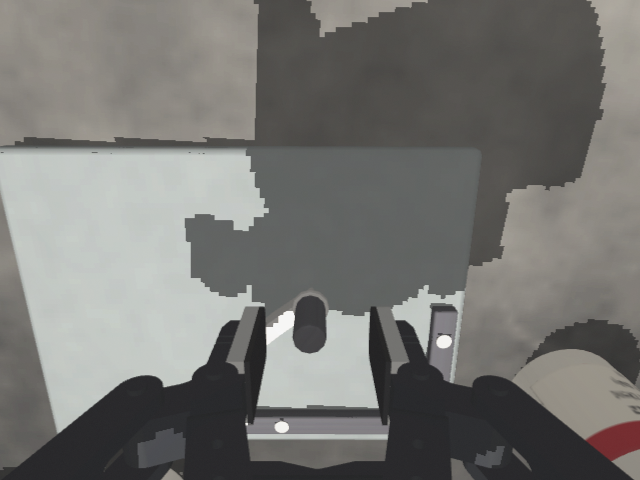

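The stud (310,320) stands between the fingers. I'll push it round its arc.

Request:
{"api": "move_arm", "payload": {"steps": [[0,0,2,0,32],[0,0,2,0,32],[3,-10,2,0,32],[9,-20,2,0,32],[12,-29,2,0,32],[15.4,-38,2,0,32],[17,-47,2,0,32],[18,-56,2,0,32],[18,-64,2,0,32],[17.5,-70,2,0,32],[16,-76,2,0,32],[14,-82,2,0,32],[12.2,-86,2,0,32],[12.2,-86,2,0,32],[12.2,-86,2,0,45],[12.2,-86,2,0,45],[12.2,-86,2,0,45]]}}

```text
time: 5.05
tool_pos: [0.5692, 0.1677, 0.0342]
tcp_rot: [0.121, -3.139, -0.0]
wrist_force: [-0.7, 0.5, -0.5]
width: 0.446
```

Run:
```python
from h import *
c=cam('wrist','w4');s=bot.read_state();print(s['tool_pos'],s['width'],s['wrist_force'])
```

```text
[0.56914696 0.16772453 0.03422252] 0.44842812406135507 [ 0.48221472 -0.61673655 -0.5160001 ]
```

View pics/w4.png

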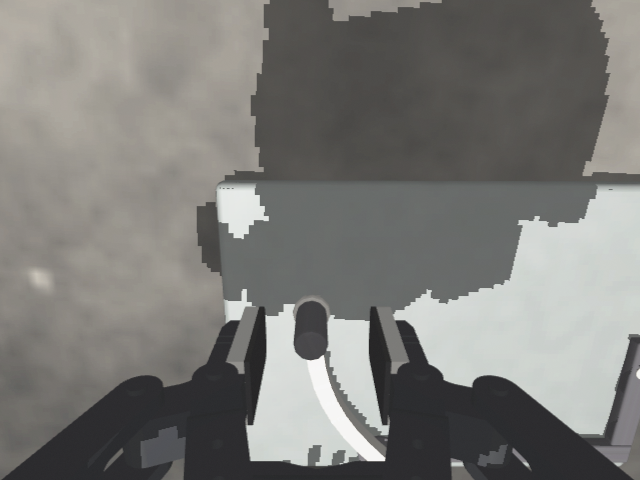

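The arm is parked, with the stud at (312,330) and clear of both fingers. I'll lift and go to view the rack.

Request:
{"api": "move_arm", "payload": {"steps": [[0,0,-45,0,45],[0,0,-95,0,45],[0,0,-145,0,60],[5,-20,-190,0,60],[10,-65,-218,0,60],[20,-115,-218,0,60],[25,-164,-218,0,60],[30,-213,-218,0,60],[40,-262,-218,0,60],[45,-311,-218,0,60],[45,-346,-218,0,60],[45,-346,-218,0,60],[45,-346,-218,0,60],[45,-346,-218,0,60]]}}

```text
time: 6.5
tool_pos: [0.5508, -0.1799, 0.2521]
tcp_rot: [0.122, -3.139, -0.001]
wrist_force: [-0.2, -0.3, 0.4]
width: 0.599
```

Run:
```python
from h import *
c=cam('wrist','w5');s=bot.read_state();print(s['tool_pos'],s['width'],s['q'])
sd=cam('side','d5');sc=cam('scene','s5')
cv2.imwrite('pics/d5a.png',cv2.resize(sd['pixels'][130:380,250:420,::-1],None,fx=2.4,fy=2.4))
```

```text
[ 0.5509385  -0.17962119  0.25216571] 0.6008694524141278 [-3.58383681e-01  7.18224824e-02  1.78780587e+00  4.16447693e-04
  1.28239694e+00 -2.00752563e+00]
```

View pics/w5.png

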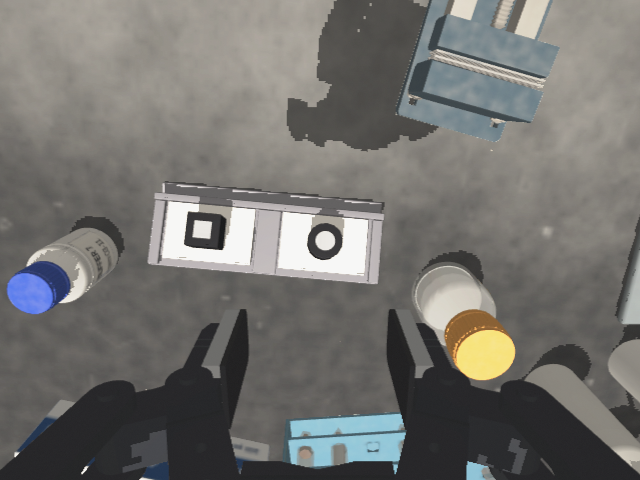

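View pics/d5a.png

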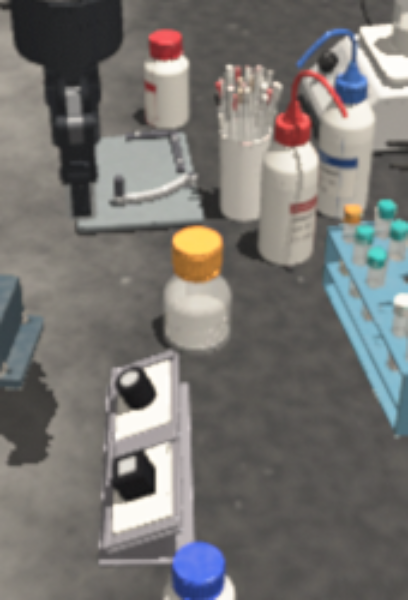

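Wrist view: round puck top at about (323,241), square block at (203,230), rack lower side towards the robot (image top). Next I'll fit the rack and puck from depth.

Run:
```python
from h import *
d=np.load('/tmp/w5.npz');c={k:d[k] for k in d}
cv2.imwrite('pics/w5a.png',cv2.resize(c['pixels'][175:290,140:395,::-1],None,fx=3.1,fy=3.1,interpolation=cv2.INTER_NEAREST))
H,W=c['depth'].shape;uu,vv=np.meshgrid(np.arange(W),np.arange(H))
D=np.stack([(uu-c['cx'])/f(c),-(vv-c['cy'])/f(c),-np.ones_like(uu)],-1)@rot(c).T
P=np.array(c['xyz'])+D*c['depth'][...,None]
g=c['pixels'].astype(int).min(-1)
m=(g>225)&(uu>270)&(uu<375)&(vv>205)&(vv<282)
m&=~((np.hypot(uu-324,vv-241)<22))
Q=P[m];ce=Q.mean(0);n=np.linalg.svd(Q-ce,full_matrices=False)[2][2];n*=np.sign(n[2])
print(len(Q),'plane',ce,n,'slope',np.degrees(np.arccos(n[2])),'dir',np.degrees(np.arctan2(n[1],n[0])),'rms',np.std((Q-ce)@n))
for u,v in [(324,241),(323,240),(205,229)]:print('top',dep(c,u,v))
# puck top: 
m=(np.hypot(uu-324,vv-241)<20)&((P-ce)@n>.022);T=P[m];print(len(T),T.mean(0),((T-ce)@n).mean(),((T-ce)@n).max())
t=T[((T-ce)@n)>.0245];print(len(t),t.mean(0),(t.max(0)-t.min(0)))
top=t.mean(0);print('foot on slide',top-n*((top-ce)@n))
```

```text
3082 plane [ 0.59336649 -0.17077181  0.03818758] [ 0.96276062 -0.03358595  0.26826103] slope 74.43918604298293 dir -1.9979560423129006 rms 0.015161952836949856
top [ 0.58100753 -0.17026002  0.06070627]
top [ 0.58024952 -0.17114461  0.06058531]
top [ 0.5785802  -0.26775997  0.05983711]<stdin>:14: RuntimeWarning: Mean of empty slice.
  ret = um.true_divide(
  ret = ret.dtype.type(ret / rcount)
Traceback (most recent call last):
ValueError: zero-size array to reduction operation maximum which has no identity
```

View pics/w5a.png

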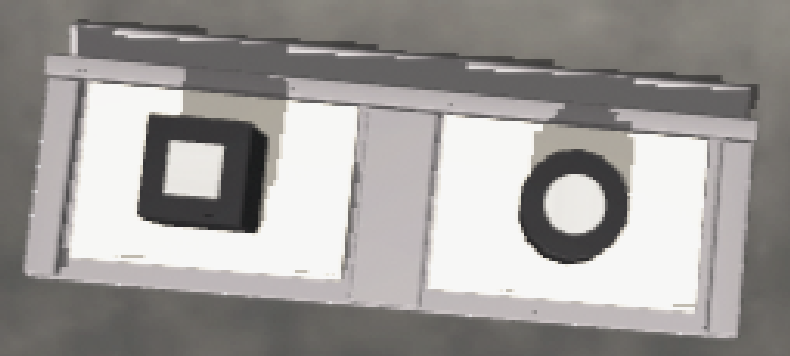

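Run:
```python
from h import *
d=np.load('/tmp/w5.npz');c={k:d[k] for k in d}
for u,v in [(290,225),(290,240),(290,260),(355,225),(355,240),(355,265),(324,262),(323,241),(316,226),(310,241),(336,241),(323,255)]:print(u,v,dep(c,u,v).round(4))
H,W=c['depth'].shape;uu,vv=np.meshgrid(np.arange(W),np.arange(H))
D=np.stack([(uu-c['cx'])/f(c),-(vv-c['cy'])/f(c),-np.ones_like(uu)],-1)@rot(c).T
P=np.array(c['xyz'])+D*c['depth'][...,None]
g=c['pixels'].astype(int).min(-1)
m=(g>225)&(uu>282)&(uu<362)&(vv>220)&(vv<268)&(np.hypot(uu-324,vv-241)>24)
Q=P[m]
A=np.c_[Q[:,:2],np.ones(len(Q))];w=np.ones(len(Q))
for _ in range(10):
    k=np.linalg.lstsq(A*w[:,None],Q[:,2]*w,rcond=None)[0];r=Q[:,2]-A@k;w=1/(1+(r/.002)**2)
n=np.array([-k[0],-k[1],1]);n/=np.linalg.norm(n)
print(len(Q),k,n,'slope',np.degrees(np.arccos(n[2])),'dir',np.degrees(np.arctan2(n[1],n[0])),np.median(abs(r)))
h=(P-np.array([0,0,k[2]]))@n
mm=(np.hypot(uu-324,vv-241)<20)&(h>.022)&(h<.03);t=P[mm];print(len(t),t.mean(0),h[mm].mean(),np.ptp(t,axis=0))
top=t.mean(0);print('foot',top-n*h[mm].mean())
def ring(mx):
    pass
```

```text
290 225 [ 0.5786 -0.2001  0.0304]
290 240 [ 0.591  -0.1991  0.0348]
290 260 [ 0.6065 -0.1977  0.0436]
355 225 [ 0.5748 -0.1426  0.0281]
355 240 [ 0.5872 -0.1416  0.0328]
355 265 [ 0.6073 -0.1403  0.0424]
324 262 [ 0.4697 -0.185   0.3946]
323 241 [ 0.5814 -0.171   0.0598]
316 226 [ 0.5708 -0.1776  0.0538]
310 241 [ 0.5821 -0.1817  0.0602]
336 241 [ 0.5807 -0.1603  0.0593]
323 255 [ 0.5915 -0.1703  0.0654]
1948 [ 0.44421013 -0.00782366 -0.22829914] [-0.40594927  0.00714979  0.91386764] slope 23.954574073414395 dir 178.99098184523305 0.0005799299162994043
992 [ 0.5808687  -0.16944597  0.05965928] 0.026141156554172613 [0.02760713 0.02861776 0.01405788]
foot [ 0.59148068 -0.16963287  0.03576972]
```

The slope is 24.0°, the rack yaw about -1°, the puck is 26.1 mm high and its top is at (0.581,-0.170,0.060), all consistent with the text. I'll descend around the puck with the jaws along the rack's y.

Request:
{"api": "move_arm", "payload": {"steps": [[-10,2,50,5.2,60],[-20,5,100,5.2,60],[-35,7,145,5.2,60],[-35,7,175,5.2,60],[-35,7,192,5.2,60],[-35,7,200,5.2,60],[-35,7,200,5.2,60],[-35,7,200,5.2,60]]}}

```text
time: 7.45
tool_pos: [0.5863, -0.1712, 0.0535]
tcp_rot: [0.021, 3.14, -0.001]
wrist_force: [-0.7, -0.5, 0.6]
width: 0.597
```

Run:
```python
from h import *
c=cam('wrist','w6');s=bot.read_state();print(s['tool_pos'],s['tcp_rot'],s['width'])
sd=cam('side','d6')
cv2.imwrite('pics/d6a.png',cv2.resize(sd['pixels'][220:380,250:380,::-1],None,fx=3.5,fy=3.5,interpolation=cv2.INTER_CUBIC))
```

```text
[ 0.58670498 -0.17145037  0.05409576] [ 2.11997191e-02  3.13863696e+00 -1.47026118e-03] 0.599147546399443
```

View pics/w6.png

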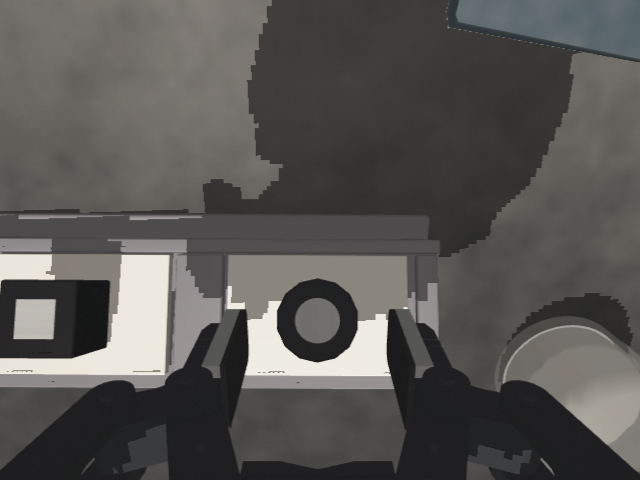

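View pics/d6a.png

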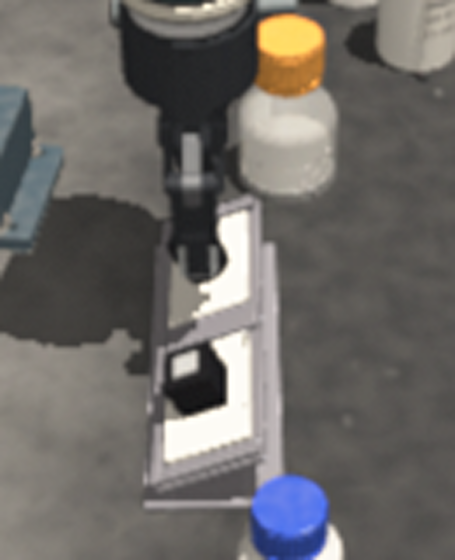

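The puck (317,320) is centred between the pads. I'll lower the last bit and grip.

Request:
{"api": "move_arm", "payload": {"newtons": 30, "steps": [[1,1,6,0,60],[1,1,12,0,60],[1,1,12,0,50],[1,1,12,0,40],[1,1,12,0,20],[1,1,12,0,20],[1,1,12,0,20],[1,1,12,0,20],[1,1,12,0,20],[1,1,12,0,20]]}}

```text
time: 8.55
tool_pos: [0.5844, -0.1704, 0.0404]
tcp_rot: [0.022, 3.141, -0.0]
wrist_force: [-0.4, -0.5, 0.5]
width: 0.339
```

Run:
```python
from h import *
c=cam('wrist','w7');s=bot.read_state();print(s['tool_pos'],s['width'],s['wrist_force'])
```

```text
[ 0.5844023  -0.17036344  0.04038527] 0.3362779094193916 [ 0.02169647 -0.76347673  0.650211  ]
```

View pics/w7.png

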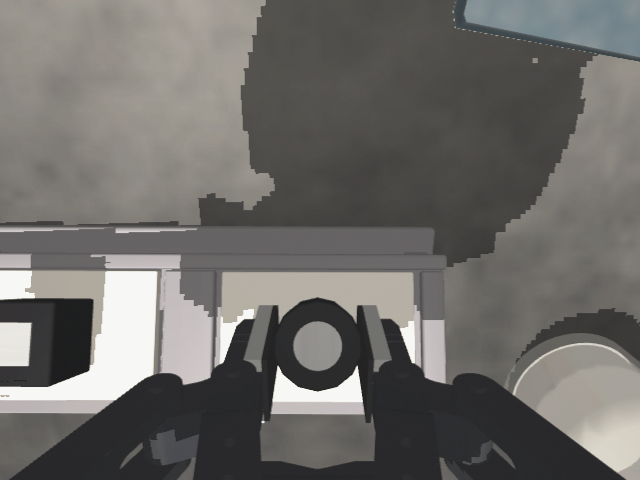

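Gripped: the opening reads 0.34, about 29 mm, against a 30 mm puck. Next I'll lift and carry it over the stage.

Request:
{"api": "move_arm", "payload": {"steps": [[0,0,-8,0,20],[0,0,-20,0,20],[0,0,-45,0,20],[0,0,-80,0,20],[0,0,-115,0,20],[0,0,-140,0,20],[0,10,-150,0,20],[0,35,-150,0,20],[0,70,-150,0,20],[-2,110,-150,0,20],[-4,155,-150,0,20],[-6,200,-150,-1,20],[-8,245,-150,-2,20],[-10,290,-150,-3,20],[-10,335,-150,-4,20],[-10.5,375,-150,-5.2,20],[-10.5,410,-150,-5.2,20],[-10.5,428,-150,-5.2,20],[-10.5,434,-150,-5.2,20],[-10.5,434,-150,-5.2,20]]}}

```text
time: 10.6
tool_pos: [0.6003, 0.2637, 0.1897]
tcp_rot: [0.122, -3.138, 0.001]
wrist_force: [-0.2, -0.6, -1.4]
width: 0.34
```

Run:
```python
from h import *
c=cam('wrist','w8');s=bot.read_state();print(s['tool_pos'],s['tcp_rot'],s['width'],s['wrist_force'],s['q'])
sd=cam('side','d8')
cv2.imwrite('pics/d8a.png',cv2.resize(sd['pixels'][80:280,240:420,::-1],None,fx=3,fy=3,interpolation=cv2.INTER_CUBIC))
```

```text
[0.60055171 0.26274317 0.18986333] [ 1.20707422e-01 -3.13842447e+00  1.66225299e-03] 0.33611207340960964 [ 0.20073661  0.83614262 -0.59145082] [ 3.74800184e-01  2.55645909e-01  1.69188156e+00 -7.73444063e-04
  1.19521450e+00 -1.27259643e+00]
```

View pics/w8.png

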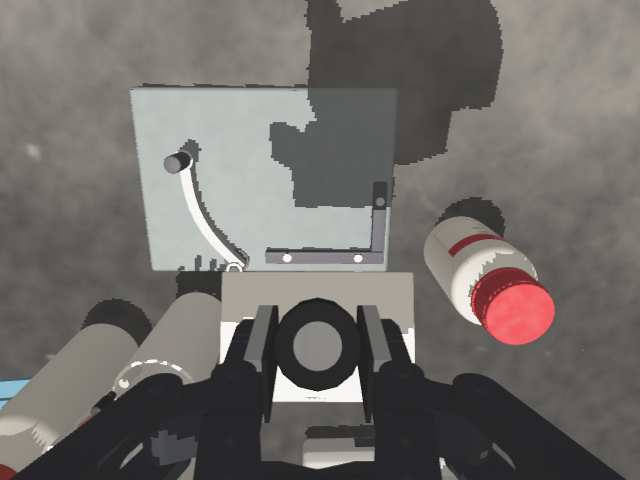

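View pics/d8a.png

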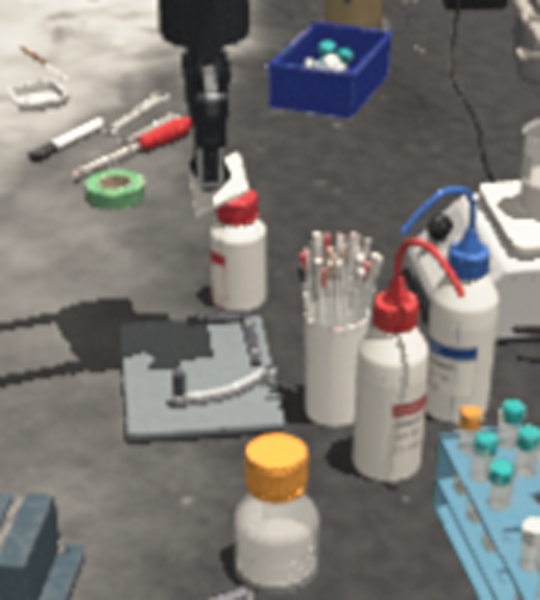

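Run:
```python
from h import *
d=np.load('/tmp/w8.npz');c={k:d[k] for k in d}
for u,v in [(225,275),(300,275),(408,275),(317,330)]:print(dep(c,u,v))
p=[.5858,.2260,.0757]
for u,v in [(222,272),(413,272)]:
    P=atz(c,u,v,dep(c,300,275)[2]);s=P[:2]-p[:2];print((np.cos(p[2])*s[0]+np.sin(p[2])*s[1])*1e3,(-np.sin(p[2])*s[0]+np.cos(p[2])*s[1])*1e3)
```

```text
[0.58891813 0.22750807 0.17491858]
[0.58671077 0.25720835 0.17457481]
[0.58325435 0.30002571 0.1747213 ]
[0.59184708 0.2644336  0.20737279]
2.082695894917069 0.08023546093829037
1.8252695145999105 75.93452106006016
```

Request:
{"api": "move_arm", "payload": {"newtons": 25, "steps": [[0,0,40,0,20],[0,0,80,0,20],[0,0,115,0,20],[0,0,138,0,20],[0,0,150,0,20],[0,0,154,0,20],[0,0,156,0,20],[0,0,158,0,20],[0,0,160,0,20],[0,0,162,0,20],[0,0,163,0,20],[0,0,163,0,20]]}}

```text
time: 11.9
tool_pos: [0.6044, 0.2642, 0.0319]
tcp_rot: [-0.121, 3.132, 0.002]
wrist_force: [-0.7, -3.3, 10.1]
width: 0.34
```

Run:
```python
from h import *
c=cam('wrist','w9');s=bot.read_state();print(s['tool_pos'],s['tcp_rot'],s['width'],s['wrist_force'],s['torque'])
sd=cam('side','d9')
cv2.imwrite('pics/d9a.png',cv2.resize(sd['pixels'][140:260,260:380,::-1],None,fx=5,fy=5,interpolation=cv2.INTER_CUBIC))
```

```text
[0.60442181 0.26418923 0.03192977] [-1.21089689e-01  3.13206747e+00  1.96960355e-03] 0.339911728889709 [ 0.98355876 -2.75968611 10.51942766] [-0.57663755  0.1713704  -0.04092329]
```

View pics/w9.png

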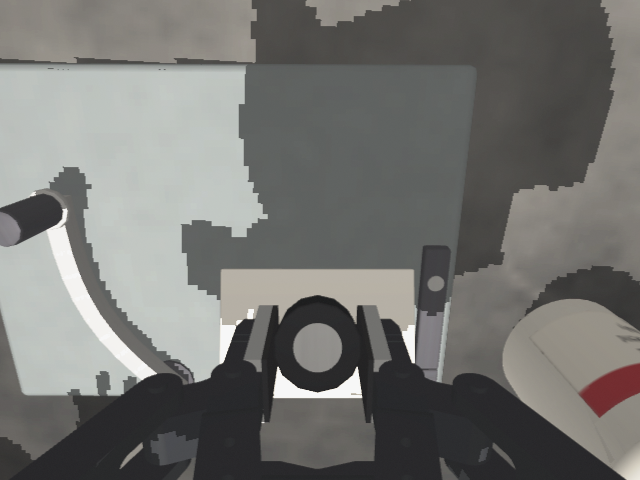

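View pics/d9a.png

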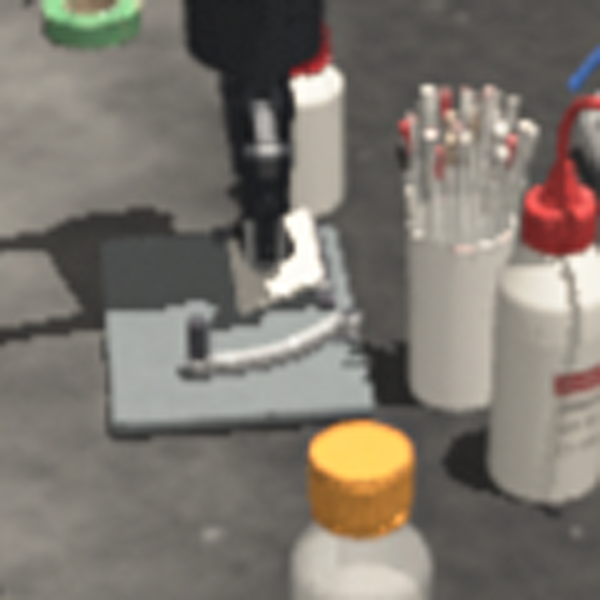

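The slide is still tilted in the grip and its low edge touches the plate. Released here it would fall onto the long edge, so I'll lift, shift about 18 mm away from that edge, touch down lightly and release so it tips flat.

Request:
{"api": "move_arm", "payload": {"newtons": 20, "steps": [[0,0,-6,0,20],[0,0,-12,0,20],[6,0,-12,0,20],[12,0,-12,0,20],[18,-1,-12,0,20],[18,-1,-10,0,20],[18,-1,-8,0,20],[18,-1,-6,0,20],[18,-1,-6,0,20],[18,-1,-6,0,36],[18,-1,-6,0,38],[18,-1,-6,0,42],[18,-1,-6,0,42],[18,-1,-6,0,42]]}}

```text
time: 13.4
tool_pos: [0.5831, 0.2612, 0.0335]
tcp_rot: [-0.121, 3.139, 0.0]
wrist_force: [-0.8, 0.1, -0.1]
width: 0.422
```

Run:
```python
from h import *
c=cam('wrist','w10');s=bot.read_state();print(s['tool_pos'],s['tcp_rot'],s['width'],s['wrist_force'],s['torque'])
sd=cam('side','d10')
cv2.imwrite('pics/d10a.png',cv2.resize(sd['pixels'][140:260,260:380,::-1],None,fx=5,fy=5,interpolation=cv2.INTER_CUBIC))
```

```text
[0.58306376 0.26115304 0.03336835] [-1.20527647e-01  3.13917109e+00  6.92050087e-05] 0.41729930150290245 [ 0.55389534 -0.23754873  0.07416795] [ 0.03792629 -0.01848203 -0.01558637]
```

View pics/w10.png

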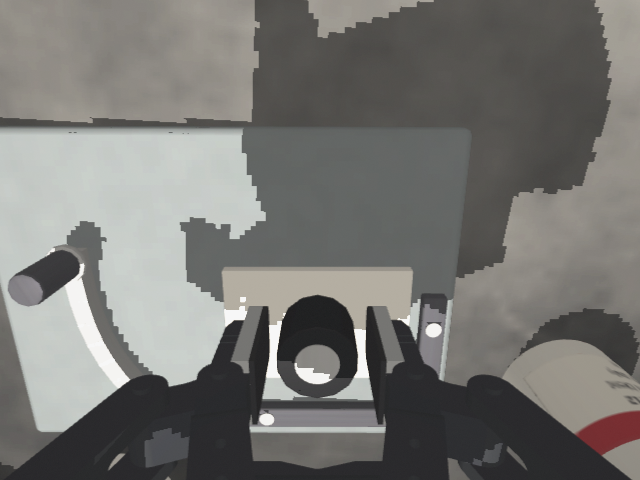

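View pics/d10a.png

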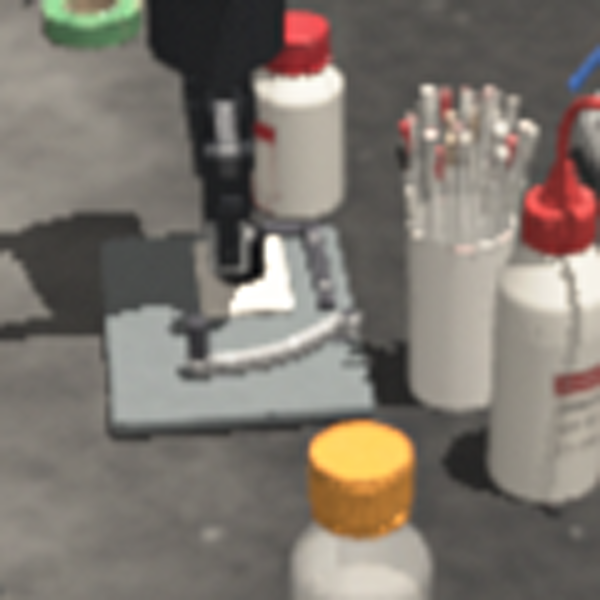

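The slide now lies flat between the opened fingers, with its near edge at row 268, columns 222–413. I'll measure its pose in the stage frame.

```bash
cat >> h.py <<'E'
SP=np.array([.5858,.2260,.0757])
def loc(P):
    s=np.array(P[:2])-SP[:2];k,q=np.cos(SP[2]),np.sin(SP[2]);return np.array([k*s[0]+q*s[1],-q*s[0]+k*s[1]])*1e3
E
python3 - <<'E'
from h import *
d=np.load('/tmp/w10.npz');c={k:d[k] for k in d}
print(dep(c,300,280)[2],dep(c,317,365)[2])
for u,v in [(222,268.5),(412,268.5)]:print('slide',loc(atz(c,u,v,.019)))
print('puck',loc(atz(c,317,363,.045)))
print('tcp',loc(bot.read_state()['tool_pos']))
print('short edge inner top at img', [proj(c,[*st2w(SP,.02,.08),.02]),proj(c,[*st2w(SP,.05,.08),.02]),proj(c,[*st2w(SP,.05,.02),.02])])
E
```

```text
0.019583960688286994 0.04565411846100187
slide [-17.10846937  -0.77541351]
slide [-17.24928853  74.11268589]
puck [ 8.41923303 36.71582984]
tcp [-0.09370277 35.27770984]
short edge inner top at img [array([420.11189356, 351.75866071]), array([414.79605017, 410.53967632]), array([278.98149002, 410.3446321 ])]
```

Request:
{"api": "move_arm", "payload": {"newtons": 20, "steps": [[-4,1,0,0,44],[-8.3,1.4,4,0,44],[-8.3,1.4,9,0,44],[-8.3,1.4,9,0,44],[-8.3,1.4,9,0,20],[-8.3,1.4,9,0,20],[-8.3,1.4,9,0,20],[-8.3,1.4,9,0,20],[-12,1.4,9,0,20],[-16,2,9,0,20],[-20,3,9,0,20],[-23,3,9,0,20],[-25,3,9,0,20],[-27,3,9,0,20],[-28.5,3,9,0,20],[-28.5,3,9,0,20]]}}

```text
time: 15.1
tool_pos: [0.6061, 0.266, 0.0236]
tcp_rot: [0.119, -3.128, 0.002]
wrist_force: [-14.4, 0.3, 8.7]
width: 0.34
```

Run:
```python
from h import *
c=cam('wrist','w11');s=bot.read_state();print(s['tool_pos'],loc(s['tool_pos']),s['width'],s['wrist_force'])
```

```text
[0.60605706 0.2659391  0.02365023] [23.21955305 38.29272421] 0.3456262253892377 [-13.59384028  -0.43323139   8.06103412]
```

View pics/w11.png

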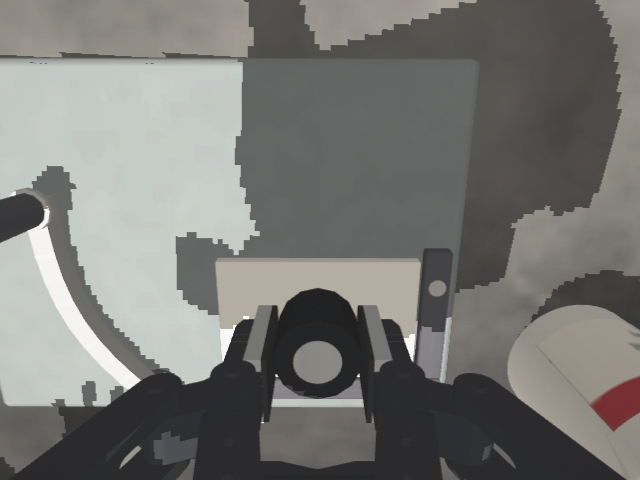

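x contact is made, at −14 N. Now I'll ease x a little and slide along +y to the short edge.

Request:
{"api": "move_arm", "payload": {"steps": [[2,1,-1,0,20],[2,2.5,-1,0,20],[2,4,-1,0,20],[2,5.5,-1,0,20],[2,7,-1,0,20],[2,8,-1,0,20],[2,8,-1,0,20]]}}

```text
time: 15.85
tool_pos: [0.606, 0.2678, 0.024]
tcp_rot: [0.122, -3.131, 0.016]
wrist_force: [-4.4, -18.0, 5.6]
width: 0.346
```

Run:
```python
from h import *
c=cam('wrist','w12');s=bot.read_state();print(s['tool_pos'],loc(s['tool_pos']),s['width'],s['wrist_force'])
cv2.imwrite('pics/w12a.png',cv2.resize(c['pixels'][240:440,200:460,::-1],None,fx=3,fy=3,interpolation=cv2.INTER_NEAREST))
```

```text
[0.6059792  0.26775901 0.02400376] [23.27954804 40.11330788] 0.34152951735003684 [ -4.56679168 -18.38668549   6.28181735]
```

View pics/w12a.png

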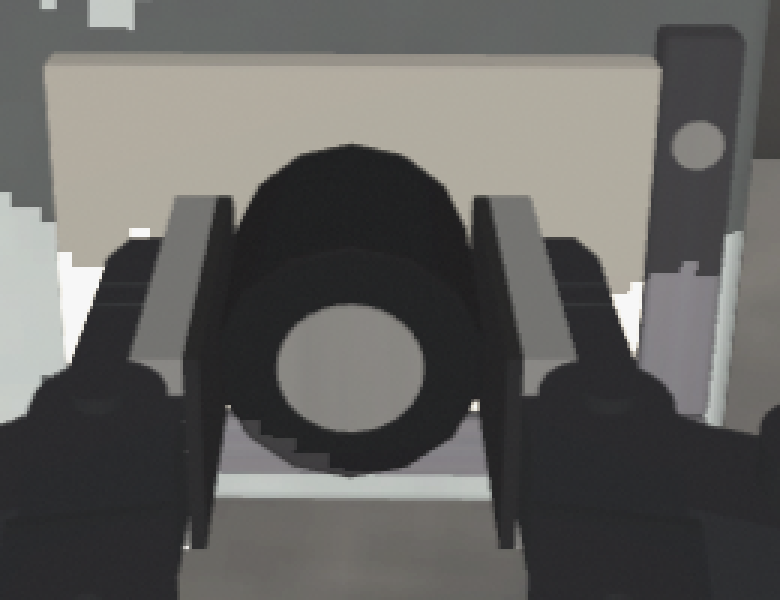

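Contact with the short edge too, at −18 N. The crop shows the slide against the short edge at crop x≈655. I'll release, rise and check.

Request:
{"api": "move_arm", "payload": {"steps": [[0,0,0,0,36],[0,-2,0,0,45],[0,-2,0,0,55],[0,-2,0,0,60],[0,-2,-5,0,60],[0,-2,-25,0,60],[0,-2,-60,0,60],[15,-2,-105,0,60],[40,-2,-150,0,60],[60,-12,-190,0,50],[60,-22,-190,0,50],[60,-22,-190,0,50],[60,-22,-190,0,50]]}}

```text
time: 17.2
tool_pos: [0.5501, 0.2476, 0.2145]
tcp_rot: [0.12, -3.138, 0.0]
wrist_force: [0.3, 0.6, -0.3]
width: 0.497
```

Run:
```python
from h import *
c=cam('wrist','w13');s=bot.read_state();print(s['tool_pos'],loc(s['tool_pos']),s['width'],s['wrist_force'])
cv2.imwrite('pics/w13a.png',cv2.resize(c['pixels'][140:320,180:440,::-1],None,fx=3,fy=3,interpolation=cv2.INTER_NEAREST))
```

```text
[0.54984774 0.2475651  0.21363174] [-34.21838221  24.22233253] 0.5008519965986155 [ 0.7251794  -0.25988303  0.56645875]
```

View pics/w13.png

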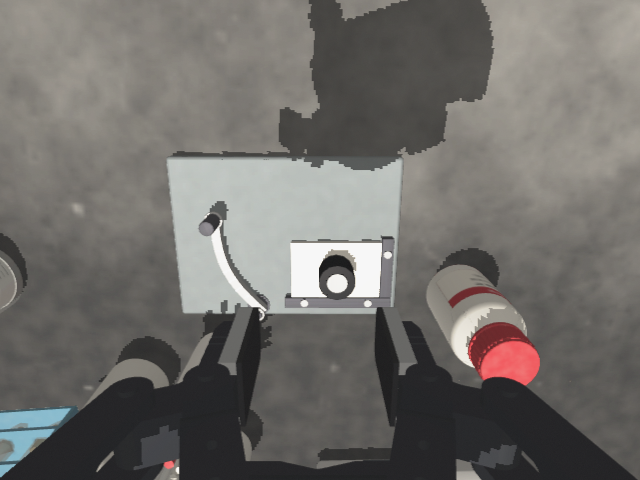

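View pics/w13a.png

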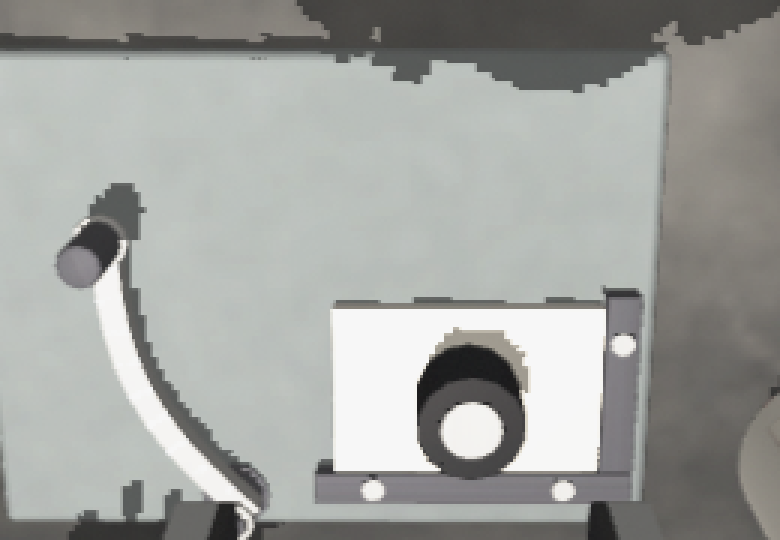

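The slide looks flush against both edges, with no plate visible at crop x≈605 or row≈472. Now a numeric check.

Run:
```python
from h import *
d=np.load('/tmp/w13.npz');c={k:d[k] for k in d}
z=lambda x,y:(180+x/3-.33,140+y/3-.33)
for n,x,y,h in [('sl -x-y',333,307,.019),('sl -x+y',605,307,.019),('sl -y low',333,470,.019),('stud',79,267,.05),('puck',471,430,.045),('edge inner corner',601,474,.02)]:
    print(n,loc(atz(c,*z(x,y),h)))
print(dep(c,*z(380,400)),dep(c,*z(570,330)))
```

```text
sl -x-y [-0.98342638  3.79865454]
sl -x+y [-1.10960822 79.16482672]
sl -y low [48.7963221   2.91148734]
stud [-21.87009905 -57.27946787]
puck [24.47182064 41.32127529]
edge inner corner [49.45716221 80.3516342 ]
[0.61141935 0.24463202 0.01879082] [0.58629985 0.29602317 0.01866244]
```

The slide is home to within about 1 mm, puck at (24.5, 41.3), and the arm is still parked. Next I'll bring the shut fingers down behind the stud.

Request:
{"api": "move_arm", "payload": {"steps": [[-5,-40,0,0,0],[-13,-85,10,0,0],[-13,-110,50,0,0],[-13,-110,100,0,0],[-13,-110,140,0,0],[-13,-110,165,0,0],[-13,-110,178,0,0],[-13,-110,179,0,0],[-13,-110,179,0,0]]}}

```text
time: 18.15
tool_pos: [0.5723, 0.1392, 0.0363]
tcp_rot: [0.121, -3.139, 0.0]
wrist_force: [0.2, 0.2, 0.7]
width: 0.003
```

Run:
```python
from h import *
c=cam('wrist','w14');s=bot.read_state();print(s['tool_pos'],loc(s['tool_pos']),s['width'],s['wrist_force'])
```

```text
[0.5731462  0.13940375 0.03739433] [-19.16663889 -85.39126842] 0.0006277852959329718 [-0.19448605  0.22911178 -0.26006929]
```

View pics/w14.png

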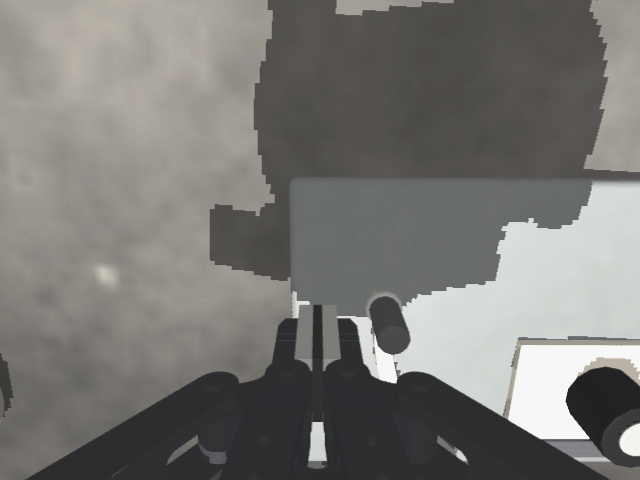

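Request:
{"api": "move_arm", "payload": {"steps": [[1,6,1,0,0],[2,13,1,0,0],[4,20,1,0,0],[5,27,1,0,0],[6,34,1,0,0],[6.5,40,1,0,0],[6.5,46,1,0,0],[6.5,51,1,0,0],[6,55,1,0,0],[6,55,1,0,0]]}}

```text
time: 19.2
tool_pos: [0.5616, 0.194, 0.0351]
tcp_rot: [0.121, -3.139, -0.0]
wrist_force: [0.4, 0.3, -0.7]
width: 0.001
```

Run:
```python
from h import *
c=cam('wrist','w15');s=bot.read_state();print(s['tool_pos'],loc(s['tool_pos']),s['wrist_force'])
```

```text
[0.56159679 0.19363731 0.0351137 ] [-26.58141414 -30.43957203] [0.91858929 0.70108184 0.63375457]
```

View pics/w15.png

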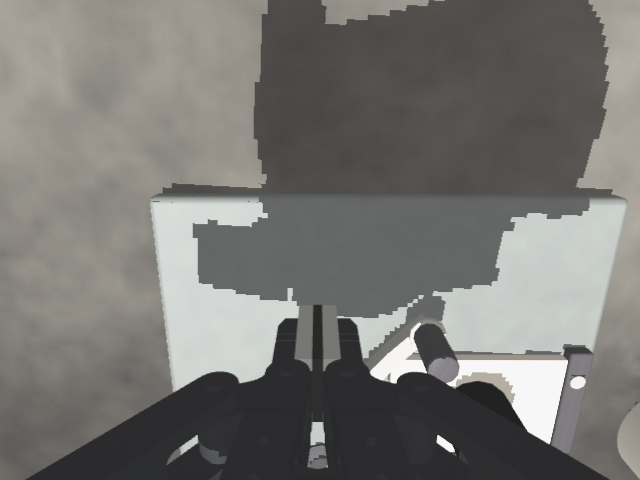

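The stud has sprung across to the slide. I'll rise well clear and verify.

Request:
{"api": "move_arm", "payload": {"steps": [[0,-4,-5,0,0],[0,-5,-40,0,0],[0,-5,-90,0,0],[0,20,-140,0,0],[5,45,-180,0,0],[5,45,-180,0,0],[5,45,-180,0,0],[5,45,-180,0,0],[5,45,-180,0,0]]}}

```text
time: 20.15
tool_pos: [0.552, 0.2365, 0.2128]
tcp_rot: [0.119, -3.135, 0.002]
wrist_force: [0.2, 0.1, 0.2]
width: -0.002
```

Run:
```python
from h import *
c=cam('wrist','w16');s=bot.read_state();print(s['time'],loc(s['tool_pos']),s['wrist_force'])
cv2.imwrite('pics/w16a.png',cv2.resize(c['pixels'][140:320,180:440,::-1],None,fx=3,fy=3,interpolation=cv2.INTER_NEAREST))
cam('scene','s16')
```

```text
20.2 [-32.85771275  13.09706654] [-0.16792274 -0.39574229  0.82626297]
```

View pics/w16a.png

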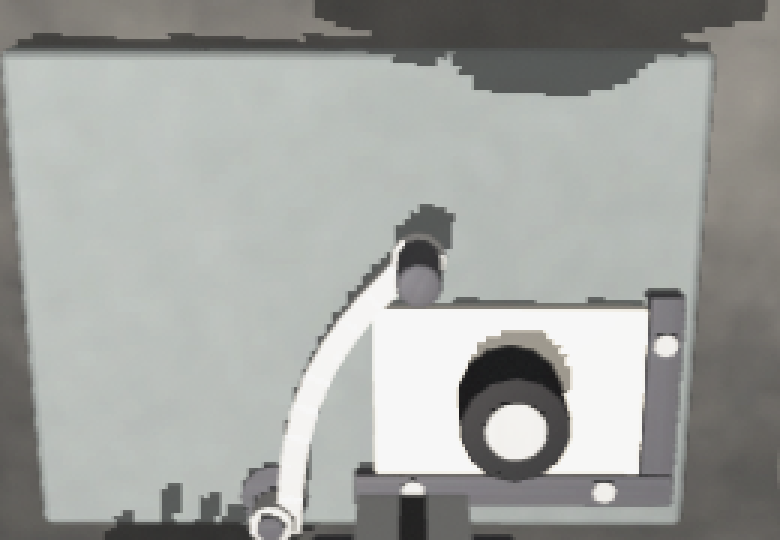

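View pics/s16.png

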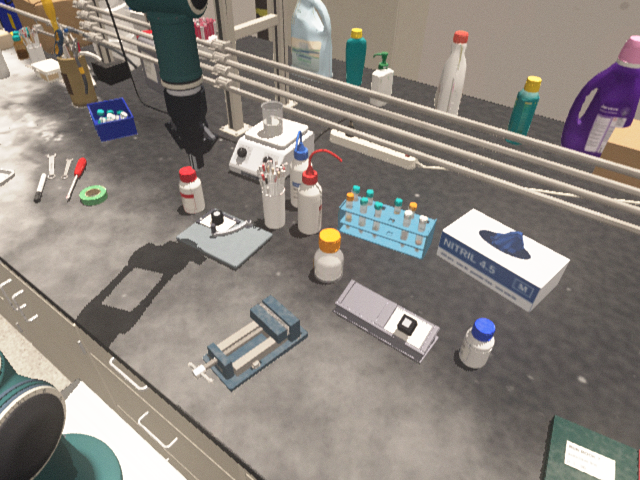

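Run:
```python
from h import *
d=np.load('/tmp/w16.npz');c={k:d[k] for k in d}
z=lambda x,y:(180+x/3-.33,140+y/3-.33)
for n,x,y,h in [('sl -x-y',373,308,.019),('sl -x+y',647,308,.019),('stud',419,285,.05),('puck',517,432,.045),('corner',641,476,.02)]:
    print(n,loc(atz(c,*z(x,y),h)))
P=loc(atz(c,*z(419,285),.05));print('theta',np.arctan2(P[1]+25.6,P[0]-63.4)-np.arctan2(53.6,-72.4))
bot.finish_job()
```

```text
sl -x-y [-0.89870629  3.40217342]
sl -x+y [-1.02161758 78.93016887]
stud [-17.34751023  15.92848356]
puck [24.68666989 41.81428966]
corner [49.53439166 79.98689282]
theta 0.16226205631973212
the job is handed in; nothing more can be done
```

The round-puck slide is clamped on the stage and the job is handed in, at about 20 s of the 72 s allowed. I pushed the arm back until it parked open, laid the slide flat against both fixed edges, then flipped the arm so it sprang onto the slide.

- **Last checks:** the puck measured at stage (24.7, 41.8) mm against the ideal (25, 42). The slide's measured edges are within about 1 mm of home. The arm rests at about 0.16 rad, against the expected 0.17. The robot was clear of everything.
- **Bystanders:** in the last scene picture the square-block slide is still in the rack, and the bottles and cup look unmoved.
- **Not as planned:** on the first lowering the slide stayed tilted in the grip, pressing with about 10 N. I lifted it, moved it about 18 mm away from the long edge and let it tip flat. I then gripped it again and slid it home, with about 14 N against the long edge and 18 N against the short one.
- **Disagreement:** the plate corners measured 2 to 4 mm inside the stated plate size, which I took for a bevel. All the other measurements fitted.

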